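# Open the ratchet shelf stop

### The arm

A 6-joint arm with a two-finger parallel gripper is mounted at the origin on the work surface. World frame = base frame: x ahead of the robot, y to its left, z up, the work surface at z = 0. Lengths are in mm, angles in degrees, forces in N, time in s.
With the tool pointing down it reaches from about 300 to 850 mm from the base axis. Payload 4.2 kg.
Tool frame: the origin (TCP) lies between the finger pads; the fingertips stand ahead of it and the grasp point (between the pads) lies 8 mm behind it (env.tip_reach is the x of the fingertips in the tool frame, in mm); x points along the fingers, y is the direction in which the jaws open and shut, and the axes are right-handed (so a half turn about x gives the same grasp; the last joint's range is limited). The gripper opens to 91 mm and grips with 3 to 60 N. Pads are 32 mm wide; open, the fingers measure 118 mm over their backs; the gripper's body (76 mm by 178 mm) begins 60 mm behind the grasp point.
Start: joints at [64.171, 18.312, 89.639, -0, 72.044, -1.146], TCP at [240.123, 522.478, 224.976] pointing down, gripper open.
Joint ranges: [-177.97, 177.97], [-48.28, 115.42], [12.27, 149.76], [-77.06, 257.06], [2.81, 150.46], [-146.56, 146.56]. Speed limits (degrees/s): [147.25, 147.25, 180, 180, 180, 180].

### API

Orientations are given as [roll, pitch, yaw] about the fixed x, y, z axes, in that order (R = Rz(yaw) Ry(pitch) Rx(roll)).
In Python, from workcell import env, cams gives the robot as it stands.
- The arm moves only by the tool arm_command, never from a script. Its argument "deltas" is a list of rows, each a list of 3 entries, a list of its own where there are three numbers: the opening, from 0 (shut) to 1 (fully open), then the shift along the world's x, y, z in mm, then the turn about the world's z in rad. A call has 1 to 20 rows; each row is the pose to reach, as a shift and turn from the pose commanded when the call began; what a row does not reach only later rows make up. A row lasts 1/10 s, in which the tool goes at most 50 mm and 8.59 degrees, less where a joint would pass 70% of its speed; a pose out of reach is approached as far as the arm can. A call with a gripper value outside its range is refused whole. The fingers move at their own pace and stop on an object; "grip_force" is the grip in N (left out, the last holds). Time passes only in rows, so rows that repeat a pose let the fingers close. It gives the time, the measured TCP pose, the force and the opening at its end, in the units of the state.
- env.state(): the state, without advancing time (a new reading comes with each control period).
- cams.grab_frame(name): name is "side" or "top" or "wrist"; returns a dict with "img" (420x560x3 uint8, red, green, blue), "K" (3x3 intrinsics, pixels), "dist" ([k1, k2, p1, p2, k3] as OpenCV has them; the pictures are not rectified), "rvec" (rotation vector, rad) and "tvec" (3), from world to camera coordinates, as OpenCV has them. Camera axes: x right, y down, z forward; pixel columns grow to the right and rows downward; lengths in mm; the calibration is good to about 2 mm. A picture is of the moment at which its call begins. There is no depth.
- env.job_done(): hands the job in, once; it reports no verdict.
Trained networks look in a picture, given as the dict that the camera call returned (one of the last four; its "shot" number tells which), for a name from the list of things; names that differ only in an ending like _2 or _b are one class to them, and where a whole thing is asked for, a point or a joint stands for the part that bears it (a point fixed in the world has none). Each returns a list of dicts, best first, with "conf" (0 to 1); they miss things now and then, are a little off and sometimes report something else, mostly with a low value. They report only what shows in the picture. A call takes as long as a camera call.
- cams.silhouettes(picture, name): "region" (420x560 bool, what is visible of it) and "centre" ([column, row] in pixels, amid what is visible of it).
The state is a dict: "time_s": time; "qpos": joint angles; "qvel": joint speeds; "effort": joint torques, N m; "ee_pos": TCP position; "ee_rot": TCP orientation; "force": force on the tool from outside, world axes, zero at the start; "torque": the same for the moment, N m; "gripper_width": finger opening in mm.
Only numpy, scipy, OpenCV 4.12 (cv2) and the standard library are available. Lean on these libraries where they do the work, as an engineer would, in place of code of your own. Each camera call takes 0.05 s, during which the arm holds its last target.

### The job

Make room on the storage shelf: press the orange release paddle of the blue sliding stop down and, keeping it pressed, push the stop back along its toothed bar, away from the carton, all the way to the end block. Then let the paddle spring up again and leave the stop there. Use only the fingertips or the outside of the fingers, do not grip or force anything, and leave the carton, the tape roll and the jar where they are.

Things in the scene. Friction and masses are not known exactly. Their poses are not given: they have to be found in the camera images.
- rail: Fixed steel bar, 44 mm wide, top 16 mm above the shelf. Origin: shelf surface, on its centre line; y runs along the bar, z up. Dark fixed plate (90 mm wide, 60 high) at y = -205 to -191 mm; dark end block (70 wide, 45 high) at y = 146 to 162 mm. The blue stop slides between; back (home) is +y. Ratchet teeth at 10 mm pitch let it move freely to -y, but lock it to +y unless the paddle is pressed.
- slide (a joint): Distance of the blue stop from home, m: 0 = all the way back at the end block (hard limit); grows towards the carton, at most 0.19. About 4 N of friction; it stays where it is left. Along rail +y it has a black jaw face (90 mm wide, top 37 mm above the shelf), an orange paddle over a well, then an upright blue housing.
- push_face (a point): Centre of the flat upright face of the blue housing that looks to the carton (-y of rail): push here. 70 mm wide along rail x, 26 to 72 mm above the shelf; this point is 56 mm above the shelf and moves with the stop. The housing is 41 mm long behind it. The jaw face's front lies 66 mm from here towards -y; all between is below 38 mm except the paddle.
- paddle (a joint): How far the orange release paddle is pressed down, m: 0 = up; 0.008 = fully down (hard limit). The ratchet is free above about 0.0045; below that the pawl sits in the teeth or on their slopes, so at rest it reads 0 to 0.0045. It moves straight down in the stop; a spring raises it: about 5 N to start, 8 N when fully down.
- paddle_top (a point): Centre of the paddle's level top, 26 mm in front of the push face (-y of rail), moving with it. The plate is 46 mm wide along rail x and reaches from the push face to 52 mm in front of it. Its top is 48 mm above the shelf when up, 40 mm when fully down; a fingertip on it can at the same time push the face. Drawing back while pressing drags the stop by friction: lift straight up.
- carton_mid (a point): Centre of a loose cardboard carton, 85 x 45 x 60 mm, standing on the bar between the fixed end plate and the stop. Leave alone.
- tape_mid (a point): Centre of a loose roll of amber tape lying flat beside the bar, 90 mm across, 48 mm high. Leave alone.
- jar_mid (a point): Centre of a loose jar with red cap beside the bar, 60 mm across, 75 mm high. Leave alone.

How it is judged:
By the outcome, as a careful person would: the job done as asked, in the order asked, and still so for the second after the job is handed in, with the robot touching nothing.
It also fails if it takes over 35 s, if anything falls off the work surface, if the arm or the gripper's body presses on something with over 40 N, if the wrist force passes 120 N, or if a joint passes its speed limit or range.

## Working session

There is one attempt and no reset: what is moved stays moved. The work goes in short steps, Python scripts to look and compute and a tool call to move; the robot and the scene stay as the last step left them, time stands still between calls to the robot, and variables do not carry over. Pictures are saved under pics/ and viewed, and the job is handed in when it is done.

Besides the shell and the picture viewer there is one more tool, called after "Call:" as name(argument=value, ...) on one line, values as JSON. arm_command: Moves the arm, as the interface text tells. Its arguments: {"type":"object","properties":{"deltas":{"type":"array","items":{"type":"array"}},"grip_force":{"type":"number"}},"required":["deltas"]}

```bash
ls; mkdir -p pics; python3 - <<'E'
from workcell import env,cams
import cv2,pickle
print(env.state(), env.tip_reach)
for n in ["side","top","wrist"]:
    f=cams.grab_frame(n); cv2.imwrite(f"pics/{n}0.png",f["img"][:,:,::-1]); 
    pickle.dump(f,open(f"pics/{n}0.pkl","wb"))
    print(n,f["K"],f["dist"],f["rvec"],f["tvec"])
    for k in ["rail","slide","push_face","paddle","paddle_top","carton_mid","tape_mid","jar_mid"]:
        try:
            for r in cams.silhouettes(f,k)[:2]: print(k,round(r["conf"],2),r["centre"],r["region"].sum())
        except Exception as e: print(k,e)
E
```

```text
pics
{'time_s': 0.0, 'qpos': array([ 6.41721419e+01,  1.83488497e+01,  8.97077916e+01, -1.95702382e-03,
        7.20404118e+01, -1.14895901e+00]), 'qvel': array([-0.020607  , -0.03272589, -0.06741025, -0.02782093, -0.14222405,
       -0.00807921]), 'effort': array([ 1.29992721e-03, -4.12465811e+01, -2.31970417e+01,  7.27177807e-02,
        4.60649945e-02, -1.45769591e-04]), 'ee_pos': array([239.90722102, 522.02873724, 224.13883307]), 'ee_rot': array([ -90.05065371,   89.9029291 , -114.72894775]), 'force': array([ 0.55985281, -0.12223178,  0.61967935]), 'torque': array([-0.00938415,  0.00120783, -0.0096253 ]), 'gripper_width': 91.00821956315713} 11.0
side [[385.40341087   0.         286.69694442]
 [  0.         385.40341087 214.31781674]
 [  0.           0.           1.        ]] [0.03201329 0.         0.         0.         0.        ] [ 2.22269984 -0.62496426  0.28687859] [-498.50529536  275.52667824  482.75052345]
rail 0.95 [301.5, 274.9] 6913
slide 0.79 [303.3, 267.3] 3196
push_face 0.91 [298.9, 267.9] 3234
paddle 0.84 [307.4, 269.2] 701
paddle_top 0.77 [304.5, 267.3] 704
carton_mi
[... 239 characters left out ...]
.          0.          0.          0.        ] [ 2.12114205 -2.14864305  0.15534075] [ 23.44150661 593.26217915 759.30687794]
rail 0.77 [316.4, 219.7] 7224
slide 0.63 [334.1, 222.4] 2962
push_face 0.91 [333.7, 222.0] 3034
paddle 0.6 [343.5, 223.1] 894
paddle_top 0.97 [344.8, 221.0] 895
carton_mid 0.76 [405.8, 223.8] 2033
carton_mid 0.21 [345.5, 221.7] 819
tape_mid 0.96 [252.3, 296.6] 1377
jar_mid 0.8 [309.0, 143.9] 1330
wrist [[328.47548232   0.         275.15215182]
 [  0.         328.47548232 205.14060902]
 [  0.           0.           1.        ]] [-0.01008258  0.          0.          0.          0.        ] [-2.43539208 -1.56257938 -0.22503294] [-575.1032237   -31.83255108  391.14798712]
```

View pics/side0.png

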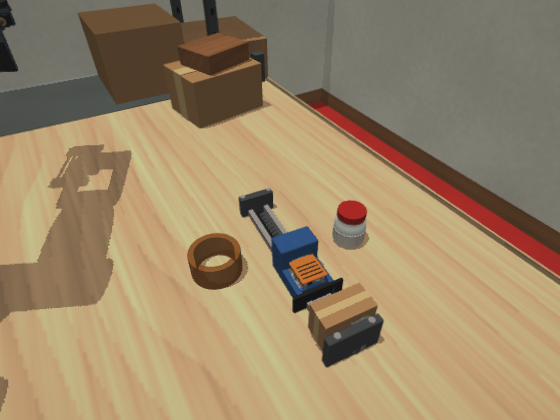

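View pics/top0.png

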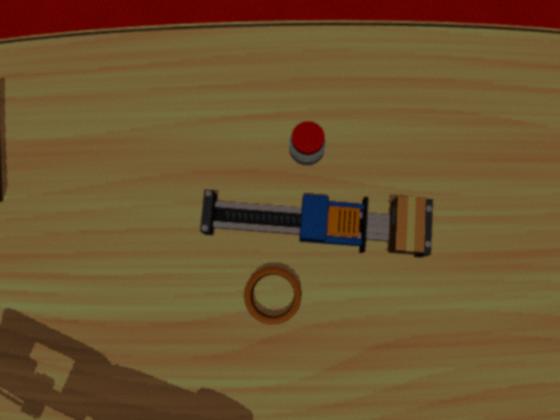

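The side picture shows the blue stop near (296,250), the paddle at (308,268), the carton at (342,312), and the jar and tape to either side of the bar. The top picture has the end block at (209,212), the housing at (314,218), the paddle at (344,221) and the fixed plate at (430,226). Next I'll triangulate.

```bash
cat > h.py <<'E'
import numpy as np,cv2
def proj(f,P): return cv2.projectPoints(np.array(P,float).reshape(-1,3),np.array(f["rvec"],float),np.array(f["tvec"],float),f["K"],np.array(f["dist"],float))[0].reshape(-1,2)
def onz(f,px,z):
    u=cv2.undistortPoints(np.array(px,float).reshape(-1,1,2),f["K"],np.array(f["dist"],float)).reshape(-1,2)
    R=cv2.Rodrigues(np.array(f["rvec"],float))[0]; t=np.array(f["tvec"],float).ravel(); C=-R.T@t
    d=np.c_[u,np.ones(len(u))]@R; return C+d*((z-C[2])/d[:,2])[:,None]
def tri(f,a,g,b):
    def P(f):return np.c_[cv2.Rodrigues(np.array(f["rvec"],float))[0],np.array(f["tvec"],float).ravel()]
    U=[cv2.undistortPoints(np.array(p,float).reshape(-1,1,2),q["K"],np.array(q["dist"],float)).reshape(-1,2).T for q,p in((f,a),(g,b))]
    X=cv2.triangulatePoints(P(f),P(g),*U); return (X[:3]/X[3]).T
E
python3 - <<'E'
from h import *; import pickle
s=pickle.load(open("pics/side0.pkl","rb"));t=pickle.load(open("pics/top0.pkl","rb"))
print(tri(s,[[304.5,267.3],[307.4,269.2]],t,[[344.8,221],[343.5,223.1]]))
for n,f,(x0,x1,y0,y1) in (("sz",s,(185,400,180,365)),("tz",t,(195,445,115,330))):
    im=cv2.resize(f["img"][y0:y1,x0:x1,::-1],None,fx=3,fy=3,interpolation=cv2.INTER_CUBIC)
    if n=="tz": im=cv2.resize(f["img"][y0:y1,x0:x1,::-1],None,fx=2.75,fy=2.75,interpolation=cv2.INTER_CUBIC); im=cv2.convertScaleAbs(im,alpha=1.8)
    cv2.imwrite(f"pics/{n}.png",im)
E
```

```text
[[571.37467729 -80.64182874  53.64405134]
 [572.48831855 -80.87231089  47.37262912]]
```

View pics/sz.png

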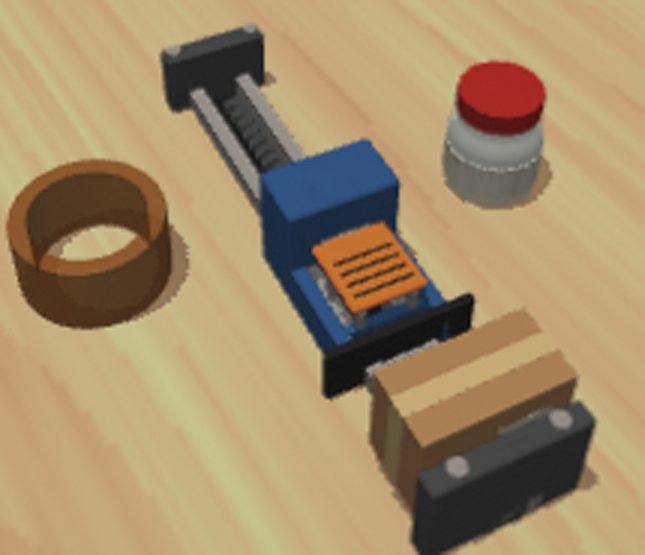

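View pics/tz.png

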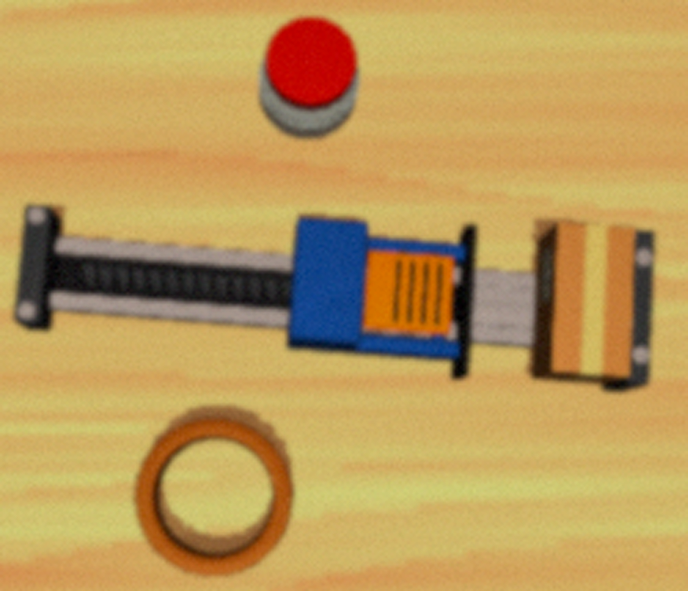

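```bash
python3 - <<'E'
from h import *; import pickle
from scipy.optimize import least_squares
s=pickle.load(open("pics/side0.pkl","rb"));t=pickle.load(open("pics/top0.pkl","rb"))
# (px crop, x, y, z, onstop)
T=[(28,207,35,162,45,0),(17,322,-35,162,45,0),(300,216,35,41,72,1),(289,346,-35,41,72,1),(368,222,35,0,72,1),(362,348,-35,0,72,1),
(654,232,45,-205,60,0),(643,383,-45,-205,60,0),(452,335,-23,-52,48,1),(458,255,23,-52,48,1)]
S=[(163,50,-35,162,45,0),(258,27,35,162,45,0),(262,180,-35,41,72,1),(370,142,35,41,72,1),(397,182,35,0,72,1),(283,222,-35,0,72,1),
(417,490,-45,-205,60,0),(593,418,45,-205,60,0),(348,312,-23,-52,48,1),(426,270,23,-52,48,1)]
def unpack(L,k,o):
    L=np.array(L,float); return (L[:,:2]+.5)/k-.5+o, L[:,2:5],L[:,5]
data=[(t,)+unpack(T,2.75,(195,115)),(s,)+unpack(S,3,(185,180))]
def W(p,M,o):
    c,q=np.cos(p[2]),np.sin(p[2]); y=M[:,1]+o*p[3]
    return np.c_[p[0]+c*M[:,0]-q*y,p[1]+q*M[:,0]+c*y,M[:,2]+p[4]]
def res(p): return np.concatenate([(proj(f,W(p,M,o))-px).ravel() for f,px,M,o in data])
for fixz in (0,1):
    g=(lambda q:res(np.r_[q,0])) if fixz else res
    r=least_squares(g,[570,-50,0,0,0][:5-fixz],loss="soft_l1",x_scale=[10,10,.05,10,10][:5-fixz])
    print(r.x,np.degrees(r.x[2]),r.cost); 
print(g(r.x).reshape(-1,2).round(1).tolist())
p=np.r_[r.x,0]
f=lambda x,y,z:W(p,np.array([[x,y,z]],float),np.array([0.]))[0].round(1)
print("face",f(0,p[3],56),"pad",f(0,p[3]-26,48),"facehome",f(0,105,56),"+y dir",-np.sin(p[2]),np.cos(p[2]))
# neighbours
print("jar top",onz(t,[308.5,137.5],75),onz(s,[352,212],75)); print("tape top",onz(t,[(215+.5)/2.75+195,(495)/2.75+115],48))
c=onz(t,np.array([(552,223),(552,372),(630,225),(630,378)])/2.75+[195,115],76)
print("carton",c.round(0))
E
```

```text
[ 5.80127221e+02 -1.32754924e+01 -9.57168767e-02 -4.06533151e+01
  7.82022651e-01] -5.484173064366787 27.81366064981583
[ 5.80306760e+02 -1.32166278e+01 -9.56988689e-02 -4.06260446e+01] -5.483141292656267 27.973758628656235
[[-2.3, -1.4], [-3.0, -0.3], [-0.8, 0.1], [-0.3, -2.2], [0.9, 0.0], [-0.1, -0.8], [-0.5, 0.1], [1.2, 1.8], [-0.6, 0.5], [-1.0, 0.9], [-1.9, -0.0], [-1.5, -1.6], [-2.2, -1.6], [-1.2, -1.3], [1.5, 0.5], [1.3, 0.8], [3.1, 3.1], [0.2, 1.3], [1.0, 1.0], [0.5, 5.0]]
face [576.4 -53.7  56. ] pad [573.9 -79.5  48. ] facehome [590.3  91.3  56. ] +y dir 0.09555286304701179 0.9954243569269937
jar top [[703.91356643 -26.4733837   75.        ]] [[702.3569639  -30.99463573  75.        ]]
tape top [[459.85527202  31.85712828  48.        ]]
carton [[ 608. -160.   76.]
 [ 524. -156.   76.]
 [ 607. -204.   76.]
 [ 520. -200.   76.]]
```

```bash
python3 - <<'E'
from workcell import env
from scipy.spatial.transform import Rotation as R
s=env.state(); r=R.from_euler("xyz",s["ee_rot"],degrees=True); print(r.as_matrix().round(3))
E
```

```text
[[ 0.     0.418  0.909]
 [ 0.     0.909 -0.418]
 [-1.     0.     0.   ]]
```

View pics/wrist0.png

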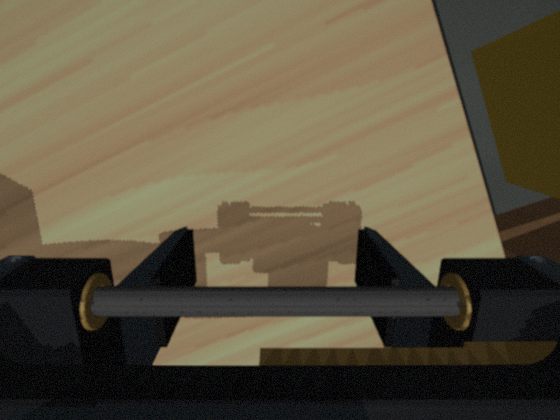

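Call:
arm_command(deltas=[[0, [10, -18, 0], 0.01], [0, [30, -53, 0], 0.03], [0, [50, -89, 0], 0.05], [0, [70, -125, 0], 0.07], [0, [90, -160, 0], 0.09], [0, [110, -196, 0], 0.11], [0, [130, -232, 0], 0.13], [0, [150, -267, 0], 0.15], [0, [170, -303, 0], 0.17], [0, [190, -339, 0], 0.19], [0, [210, -374, -10], 0.21], [0, [230, -410, -20], 0.23], [0, [250, -445, -35], 0.25], [0, [270, -481, -50], 0.27], [0, [290, -517, -65], 0.29], [0, [310, -552, -75], 0.31], [0, [325, -580, -75], 0.33], [0, [334.4, -596, -75], 0.335], [0, [334.4, -596, -75], 0.335], [0, [334.4, -596, -75], 0.335]])

```text
time_s: 3.35
ee_pos: [574.2, -73.4, 149.8]
ee_rot: [145.6, 89.9, 140.0]
force: [-0.2, -0.7, 0.1]
gripper_width: 0.2
```

```bash
cat > look.py <<'E'
import sys,pickle,cv2
from h import *
from workcell import env,cams
from scipy.spatial.transform import Rotation as R
tag=sys.argv[1]
s=env.state(); print(s["time_s"],s["ee_pos"].round(2),s["force"].round(2),s["gripper_width"]); m=R.from_euler("xyz",s["ee_rot"],degrees=True).as_matrix(); print(m.round(3).tolist(), np.degrees(np.arctan2(m[1,1],m[0,1])))
for n in sys.argv[2:]:
    f=cams.grab_frame(n); pickle.dump(f,open(f"pics/{n}{tag}.pkl","wb"))
    x0,x1,y0,y1={"side":(185,400,150,365),"top":(195,445,115,330),"wrist":(0,560,0,420)}[n]
    k=1 if n=="wrist" else 2.75
    im=cv2.resize(f["img"][y0:y1,x0:x1,::-1],None,fx=k,fy=k,interpolation=cv2.INTER_CUBIC)
    cv2.imwrite(f"pics/{n}{tag}.png",cv2.convertScaleAbs(im,alpha=1.0 if n=="side" else 1.8))
E
python3 look.py 1 side wrist
```

```text
3.35 [574.18 -73.38 149.75] [-0.25 -0.7   0.11] 0.1526738994358289
[[-0.001, 0.097, 0.995], [0.001, 0.995, -0.097], [-1.0, 0.001, -0.001]] 84.45944166301103
```

View pics/side1.png

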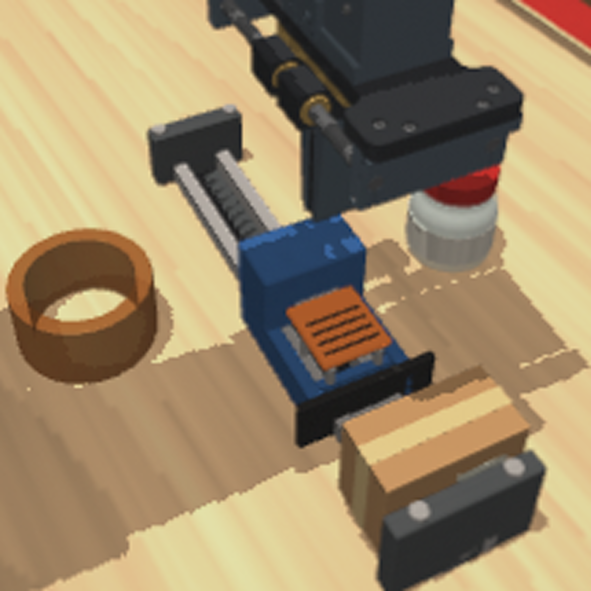

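View pics/wrist1.png

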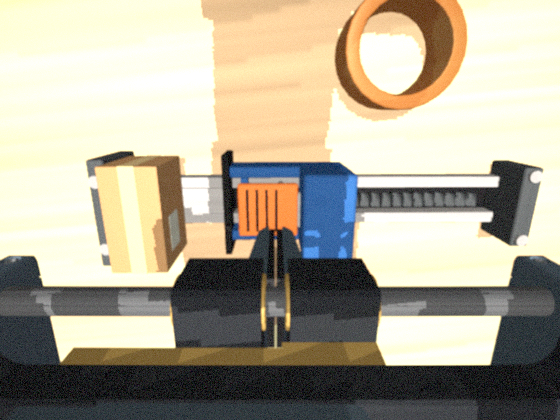

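The side picture shows the closed gripper above the stop at about (335,180) in the crop. The wrist picture shows the fingertips at (272,235), the paddle at columns 238–299 and the housing front edge near column 303. I'll check the model against this wrist view.

```bash
python3 - <<'E'
from h import *; import pickle
w=pickle.load(open("pics/wrist1.pkl","rb")); p=[580.307,-13.217,-.0957,-40.63]
def W(x,y,z): c,q=np.cos(p[2]),np.sin(p[2]); return [p[0]+c*x-q*y,p[1]+q*x+c*y,z]
y=p[3]
for n,a in dict(faceL=(-35,y,72),faceR=(35,y,72),backL=(-35,y+41,72),padA=(-23,y-52,48),padB=(-23,y,48),padC=(23,y-52,48),endtop=(-35,146,45),endtop2=(35,146,45),plate=(-45,-205,60),jaw=(-45,y-66,37)).items():
    print(n,proj(w,[W(*a)])[0].round(1))
im=w["img"][140:280,80:300][:,:,::-1]
cv2.imwrite("pics/wz.png",cv2.resize(im,None,fx=3.6,fy=3.6,interpolation=cv2.INTER_CUBIC))
tip=[574.2,-73.4,138.8]
print(proj(w,[tip]))
E
```

```text
faceL [301.4 173.9]
faceR [299.4 260.9]
backL [357.3 173.9]
padA [234.9 182.8]
padB [298.8 182.8]
padC [236.7 235.6]
endtop [526.8 168. ]
endtop2 [509.7 247. ]
plate [ 84.7 157.9]
jaw [218.6 153.9]
[[274.19494632 256.30661355]]
```

View pics/wz.png

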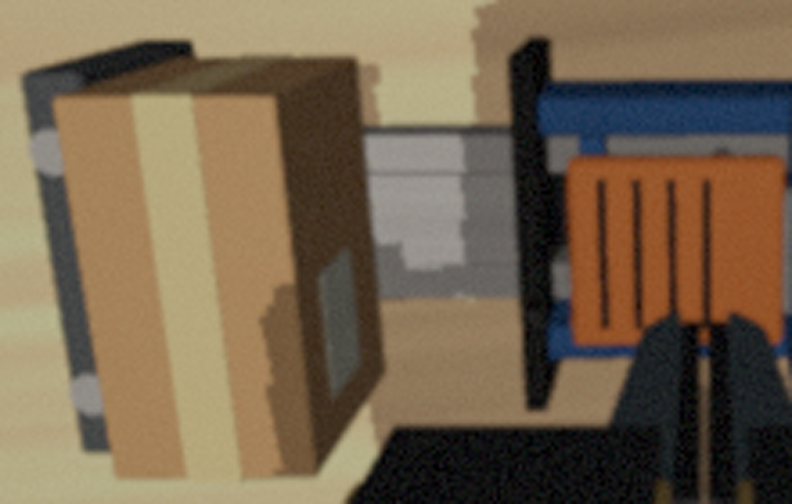

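The wrist view agrees with the model to about 2 px, which is within 2 mm. Descending to just above the paddle.

Call:
arm_command(deltas=[[0, [0, 0, -20], 0], [0, [0, 0, -45], 0], [0, [0, 0, -65], 0], [0, [0, 0, -78], 0], [0, [0, 0, -84], 0], [0, [0, 0, -84], 0], [0, [0, 0, -84], 0]])

```text
time_s: 4.15
ee_pos: [575.1, -73.4, 66.8]
ee_rot: [1.6, 89.9, -3.9]
force: [-0.3, -0.6, 0.5]
gripper_width: 0.7
```

Call:
arm_command(deltas=[[0, [0, 0, -2], 0], [0, [0, 0, -4], 0], [0, [0, 0, -6], 0], [0, [0, 0, -8], 0], [0, [0, 0, -8], 0], [0, [0, 0, -8], 0]])

```text
time_s: 4.75
ee_pos: [574.7, -73.6, 58.5]
ee_rot: [-5.9, 90.0, -11.4]
force: [-0.7, -0.8, 4.6]
gripper_width: 0.5
```

Contact came at the expected height, with 4.6 N at tip z = 47.5. Now pressing.

Call:
arm_command(deltas=[[0, [0, 0, -2], 0], [0, [0, 0, -4], 0], [0, [0, 0, -6], 0], [0, [0, 0, -7], 0], [0, [0, 0, -7], 0], [0, [0, 0, -7], 0]])

```text
time_s: 5.35
ee_pos: [574.7, -73.7, 51.8]
ee_rot: [-12.3, 90.0, -17.8]
force: [-1.7, 0.0, 7.0]
gripper_width: 0.1
```

```bash
python3 look.py 2 side; python3 look.py 2
```

```text
5.35 [574.7  -73.65  51.81] [-1.75  0.01  7.02] 0.13771834554112716
[[0.001, 0.096, 0.995], [-0.0, 0.995, -0.096], [-1.0, -0.0, 0.001]] 84.51661981932102
5.4 [574.71 -73.67  51.85] [-1.07  0.32  7.35] 0.20649354585074908
[[0.001, 0.096, 0.995], [-0.0, 0.995, -0.096], [-1.0, -0.0, 0.001]] 84.51599549068207
```

View pics/side2.png

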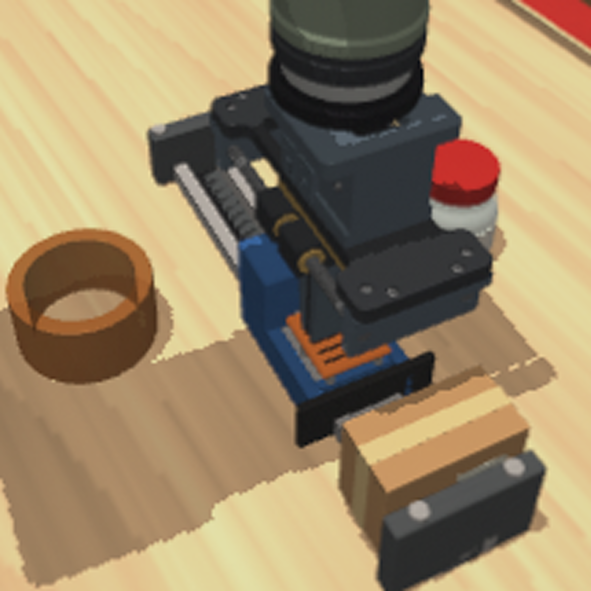

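The side picture shows the fingertips on the paddle in front of the housing, with the paddle lowered at (330,345) and the carton untouched. The 7 N reading fits a depth of about 7 mm. Now pushing gently along the rail.

Call:
arm_command(deltas=[[0, [0.2, 2, 0], 0], [0, [0.4, 4, 0], 0], [0, [0.6, 6, 0], 0], [0, [0.8, 8, 0], 0], [0, [1, 10, 0], 0], [0, [1.1, 12, 0], 0]])

```text
time_s: 6.0
ee_pos: [575.7, -62.7, 51.9]
ee_rot: [-70.2, 89.9, -75.7]
force: [-3.2, -3.4, 7.3]
gripper_width: 0.4
```

Call:
arm_command(deltas=[[0, [0.4, 4, 0], 0], [0, [1, 10, 0], 0], [0, [1.5, 16, 0], 0], [0, [2.1, 22, 0], 0], [0, [2.7, 28, 0], 0], [0, [3.3, 34, 0], 0], [0, [3.8, 40, 0], 0], [0, [3.8, 40, 0], 0]])

```text
time_s: 6.8
ee_pos: [579.6, -21.6, 51.9]
ee_rot: [-49.0, 89.9, -54.5]
force: [-1.8, -2.0, 7.2]
gripper_width: 0.6
```

```bash
python3 look.py 3 side top
```

```text
6.8 [579.56 -21.64  51.86] [-1.85 -1.99  7.22] 0.6102985138842505
[[0.001, 0.095, 0.995], [-0.001, 0.995, -0.095], [-1.0, -0.001, 0.001]] 84.5582434720684
```

View pics/side3.png

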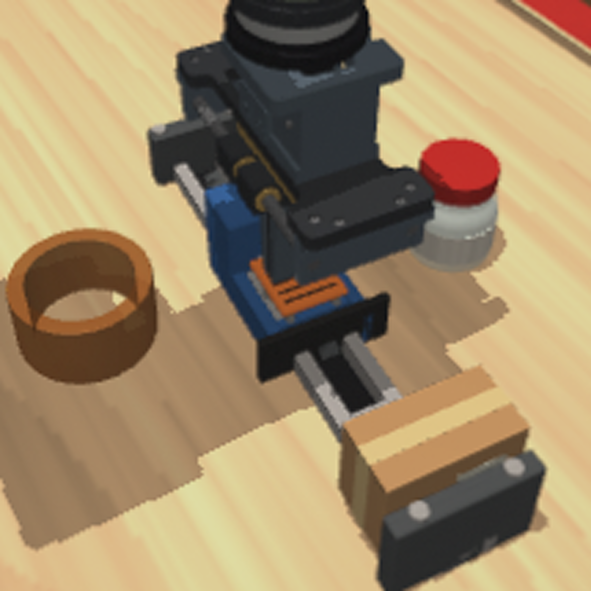

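The stop has slid back about 45 mm with the paddle held down, and the carton, tape and jar haven't moved. Continuing.

Call:
arm_command(deltas=[[0, [0.4, 4, 0], 0], [0, [1, 10, 0], 0], [0, [1.6, 17, 0], 0], [0, [2.3, 24, 0], 0], [0, [3, 31, 0], 0], [0, [3.6, 38, 0], 0], [0, [4.3, 45, 0], 0], [0, [5, 52, 0], 0], [0, [5.7, 59, 0], 0], [0, [6.3, 66, 0], 0], [0, [7, 73, 0], 0], [0, [7.6, 79, 0], 0], [0, [8.1, 84, 0], 0], [0, [8.4, 88, 0], 0], [0, [8.4, 88, 0], 0]])

```text
time_s: 8.4
ee_pos: [587.7, 66.2, 51.7]
ee_rot: [-90.7, 89.9, -96.1]
force: [-2.2, -1.9, 7.7]
gripper_width: 0.9
```

Call:
arm_command(deltas=[[0, [0.2, 2, 0], 0], [0, [0.4, 4, 0], 0], [0, [0.6, 6, 0], 0], [0, [0.8, 8, 0], 0], [0, [0.8, 8, 0], 0]])

```text
time_s: 8.9
ee_pos: [589.1, 73.5, 51.9]
ee_rot: [-47.1, 89.9, -52.6]
force: [-0.8, -3.8, 7.3]
gripper_width: 0.2
```

Call:
arm_command(deltas=[[0, [0.1, 1, 0], 0], [0, [0.2, 2, 0], 0], [0, [0.3, 3, 0], 0], [0, [0.4, 4, 0], 0], [0, [0.4, 4, 0], 0]])

```text
time_s: 9.4
ee_pos: [589.7, 77.5, 52.0]
ee_rot: [-37.0, 89.9, -42.4]
force: [-1.7, -3.6, 6.9]
gripper_width: 0.7
```

```bash
python3 look.py 4 side top
```

```text
9.4 [589.72  77.46  52.01] [-1.75 -3.62  6.9 ] 0.726365881300347
[[0.002, 0.095, 0.995], [-0.002, 0.995, -0.095], [-1.0, -0.001, 0.002]] 84.55846269772579
```

View pics/side4.png

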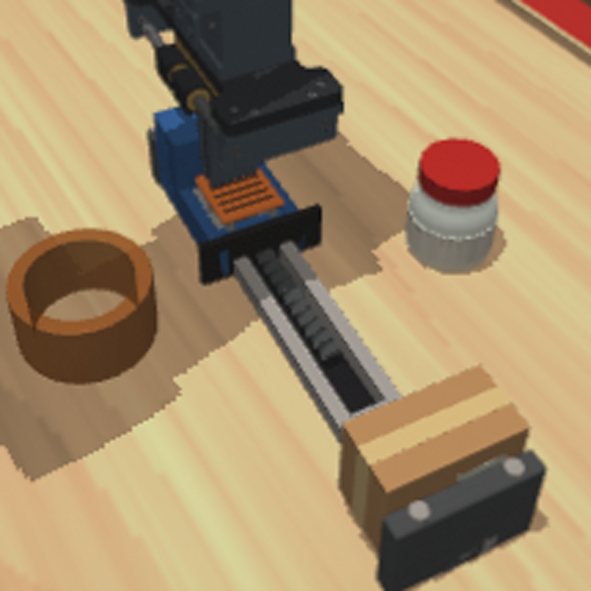

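Very near the end block, but there is no rise in force yet. Going on in small steps until it meets the hard stop.

Call:
arm_command(deltas=[[0, [0.1, 1, 0], 0], [0, [0.2, 2, 0], 0], [0, [0.3, 3, 0], 0], [0, [0.3, 3, 0], 0]])

```text
time_s: 9.9
ee_pos: [589.8, 77.9, 52.0]
ee_rot: [-74.7, 89.7, -80.0]
force: [-1.2, -12.7, 8.5]
gripper_width: 0.6
```

The push force rose to 12.7 N and the TCP stalled at y = 77.9, exactly the predicted home position. I'll relax the push slightly without leaving the face, then lift straight up.

Call:
arm_command(deltas=[[0, [0, -0.5, 0], 0], [0, [-0.1, -1, 0], 0], [0, [-0.1, -1, 0], 0]])

```text
time_s: 10.2
ee_pos: [589.8, 77.9, 52.0]
ee_rot: [-65.4, 89.8, -70.8]
force: [-0.5, -7.9, 7.5]
gripper_width: 0.9
```

Call:
arm_command(deltas=[[0, [0, 0, 3], 0], [0, [0, 0, 6], 0], [0, [0, 0, 9], 0], [0, [0, 0, 13], 0], [0, [0, 0, 20], 0], [0, [0, 0, 35], 0], [0, [0, 0, 60], 0], [0, [0, 0, 90], 0], [0, [0, 0, 120], 0], [0, [0, 0, 120], 0]])

```text
time_s: 11.2
ee_pos: [592.0, 81.6, 176.0]
ee_rot: [19.9, 89.4, 14.5]
force: [0.6, 0.1, 0.3]
gripper_width: 0.1
```

Call:
arm_command(deltas=[[0, [-15, 20, 5], 0], [0, [-40, 60, 10], 0], [0, [-65, 100, 20], 0], [0, [-90, 140, 20], 0], [0, [-115, 180, 20], 0], [0, [-140, 220, 20], 0], [0, [-160, 250, 20], 0], [0, [-170, 270, 20], 0], [0, [-170, 270, 20], 0]])

```text
time_s: 12.1
ee_pos: [417.2, 353.0, 190.3]
ee_rot: [149.9, 89.9, 144.6]
force: [-0.9, -0.2, -0.4]
gripper_width: 0.6
```

```bash
python3 look.py 5 side top
```

```text
12.1 [417.21 353.04 190.33] [-0.88 -0.21 -0.39] 0.636007660916103
[[-0.002, 0.092, 0.996], [0.001, 0.996, -0.092], [-1.0, 0.001, -0.002]] 84.73380882436106
```

View pics/side5.png

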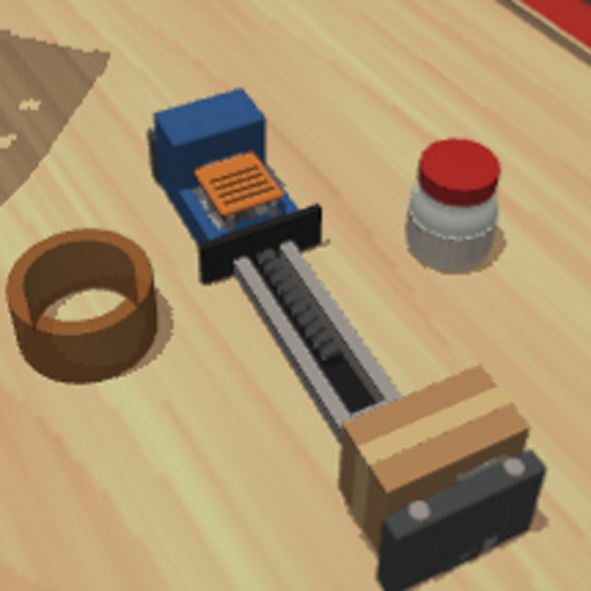

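View pics/top5.png

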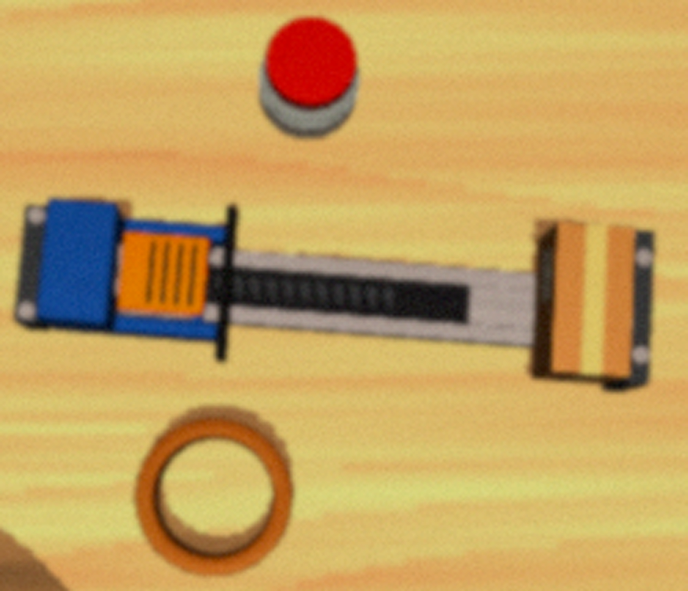

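Both pictures show the housing against the end block (top crop about (80,262)) and the paddle up. The jaw edge is where it was while pressed home. The carton, tape and jar are at the same pixels as before. Handing in.

```bash
python3 - <<'E'
from h import *; import pickle
a=pickle.load(open("pics/top0.pkl","rb"))["img"].astype(int);b=pickle.load(open("pics/top5.pkl","rb"))["img"].astype(int)
d=abs(a-b).sum(2)
for n,(x0,x1,y0,y1) in dict(jar=(285,330,118,168),tape=(242,303,262,326),carton=(386,436,190,260)).items(): print(n,d[y0:y1,x0:x1].mean().round(1),np.percentile(d[y0:y1,x0:x1],99))
from workcell import env; print(env.job_done())
E
```

```text
jar 9.9 21.0
tape 11.2 23.0
carton 10.2 22.0
the job is handed in; nothing more can be done
None
```

The blue stop is back against the end block, the paddle has sprung up, and I handed the job in at about 12 s.

I pressed the paddle about 7 mm with the closed fingertips at 7–8 N. Keeping it pressed, I pushed the stop about 146 mm back along the bar. I eased off the push and lifted straight up before moving the arm clear.

**End position:** the push force rose from about 4 N to about 13 N, and the arm stalled at y = 77.9 mm, the predicted home position. The last side and top pictures show the housing against the end block and the paddle up.

**Carton, tape roll and jar:** all three sit at the same pixels as at the start. Comparing the first and last top pictures showed only low, even differences (mean about 10 grey levels summed over the three colours), which I read as image noise.

No check failed. The model fit had picture errors of up to about 5 px at hand-picked corners, but the touch height and end position both matched it to within about 1 mm.

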